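# Set out a bench for pH calibration

## Robot

A 6-joint arm with a two-finger parallel gripper is mounted at the origin on the work surface. World frame = base frame: x ahead of the robot, y to its left, z up, the work surface at z = 0. Lengths are in m, angles in rad, forces in N, time in s.
With the tool pointing down it reaches from about 0.275 to 0.85 m from the base axis. Payload 5.2 kg.
Tool frame: the origin (TCP) lies on the centre line of the jaws, within the pads' length; the fingertips stand 17 mm ahead of it and the grasp point (between the pads) lies 2 mm behind it; y points along the fingers, x is the direction in which the jaws open and shut, and the axes are right-handed (so a half turn about y gives the same grasp; the last joint's range is limited). The gripper opens to 85 mm and grips with 20 to 120 N. Pads are 22 mm wide; open, the fingers measure 114 mm over their backs; the gripper's body (76 mm by 85 mm) begins 54 mm behind the grasp point. The pads swing forward as they close: fully open they stand 13 mm farther back than shut.
Start: joints at [1.046, 0.259, 1.535, -0, 1.348, -0.203], TCP at [0.174, 0.522, 0.248] pointing down, gripper open.
Joint ranges: [-3.14, 3.14], [-0.91, 2.08], [0.19, 2.58], [-1.22, 4.36], [0.22, 2.71], [-3.12, 3.12]. Speed limits (rad/s): [2.57, 2.57, 3.14, 3.14, 3.14, 3.14].

## Interface

Orientations are given as a unit quaternion [w, x, y, z].
In Python, from rig import robot gives the robot as it stands. The module is installed in compiled form; this text tells all that it offers.
- The arm moves only by the tool carry_out, never from a script. Its argument "deltas" is a list of rows, each a list of 3 entries, a list of its own where there are three numbers: the shift along the tool's x, y, z in cm, then the turn, a rotation vector about the tool's x, y, z in degrees, then the closure, from 0 (fully open) to 1 (shut). A call has 1 to 20 rows; each row is the pose to reach, as a shift and turn from the pose commanded when the call began, along the tool's axes at that moment; what a row does not reach only later rows make up. A row lasts 1/12 s, in which the tool goes at most 41.7 mm and 7.16 degrees, less where a joint would pass 70% of its speed; a pose out of reach is approached as far as the arm can. A call with a gripper value outside its range is refused whole. The fingers move at their own pace and stop on an object; the grip force is fixed at half the most. Time passes only in rows, so rows that repeat a pose let the fingers close. It gives the time, the measured TCP pose, the force and the opening at its end, in the units of the state.
- robot.observe(): the state, without advancing time (a new reading comes with each control period).
- robot.grab_frame(name): name is "scene" or "top" or "wrist"; returns a dict with "color" (480x640x3 uint8, blue, green, red), "K" (3x3 intrinsics, pixels), "k1" (the pictures are not rectified: a ray, as slopes to the right and down, at radius r is drawn at 1 + k1 r^2 times it, then the intrinsics apply), "extrinsics" (4x4, takes a point from camera to world coordinates). Camera axes: x right, y down, z forward; pixel columns grow to the right and rows downward; lengths in m; the calibration is good to about 2 mm. A picture is of the moment at which its call begins. There is no depth.
- robot.hand_in(): hands the job in, once; it reports no verdict.
Trained networks look in a picture, given as the dict that the camera call returned (one of the last four; its "shot" number tells which), for a name from the list of things; names that differ only in an ending like _2 or _b are one class to them, and where a whole thing is asked for, a point or a joint stands for the part that bears it (a point fixed in the world has none). Each returns a list of dicts, best first, with "score" (0 to 1); they miss things now and then, are a little off and sometimes report something else, mostly with a low value. They report only what shows in the picture. A call takes as long as a camera call.
- robot.boxes_of(picture, target): "rect" ([left, top, right, bottom] as shares, 0 to 1, of the picture: columns of its width, rows of its height, round what is visible of it).
- robot.regions_of(picture, target): "pixels" (480x640 bool, what is visible of it) and "rect" ([left, top, right, bottom] as shares, 0 to 1, of the picture: columns of its width, rows of its height, round what is visible of it).
The state is a dict: "t": time; "qpos": joint angles; "dq": joint speeds; "joint_torque": joint torques, N m; "tcp_pos": TCP position; "tool_rot": TCP orientation; "wrist_force": force on the tool from outside, world axes, zero at the start; "wrist_torque": the same for the moment, N m; "width": finger opening in m.
Only numpy, scipy, OpenCV 4.12 (cv2) and the standard library are available. Lean on these libraries where they do the work, as an engineer would, in place of code of your own. Each camera call takes 0.05 s, during which the arm holds its last target.

## Task

Set out the bench for a three-point pH calibration, as seen from the robot: line up the buffer bottles on the bench behind the stirrer, in a row parallel to its back edge, with yellow (pH 7) straight behind the stirrer's middle, red (pH 4) to the left of yellow and blue (pH 10) to the right of it; leave about 4 cm clear between the stirrer and the row and 4 cm between neighbouring bottles. Stand the glass beaker on the centre of the stirrer's plate, and the green rinse beaker on the bench beside the stirrer, about 4 cm clear of its side and level with its middle, on whichever side (left or right) the wash bottle stands. Set everything down upright without dropping it or knocking anything over, and leave the wash bottle, flask and tube rack where they are.

Things in the scene. Friction and masses are not known exactly. Their poses are not given: they have to be found in the camera images.
- buffer_red: loose 100 ml buffer bottle, white plastic with a red screw cap and red label band: upright cylinder 46 mm in diameter up to 64 mm high, then a shoulder to the 33 mm wide cap (77 to 95 mm above the base), about 120 g. Origin: centre of the underside; z up; round, so yaw does not matter
- buffer_yellow: loose 100 ml buffer bottle, white plastic with a yellow screw cap and yellow label band: upright cylinder 46 mm in diameter up to 64 mm high, then a shoulder to the 33 mm wide cap (77 to 95 mm above the base), about 120 g. Origin: centre of the underside; z up; round, so yaw does not matter
- buffer_blue: loose 100 ml buffer bottle, white plastic with a blue screw cap and blue label band: upright cylinder 46 mm in diameter up to 64 mm high, then a shoulder to the 33 mm wide cap (77 to 95 mm above the base), about 120 g. Origin: centre of the underside; z up; round, so yaw does not matter
- beaker: loose empty clear glass beaker with white graduations, 50 mm outer diameter, 70 mm high, 4 mm wall, about 60 g. Origin: centre of the underside; z up; round
- rinse_pot: loose empty green plastic rinse beaker, 58 mm outer diameter, 75 mm high, 4.5 mm wall, about 50 g. Origin: centre of the underside; z up; round
- stirrer: fixed magnetic stirrer: grey housing 130 mm deep (its x) by 120 mm wide (its y); round white plate 112 mm across with two centring rings, its top 46 mm above the bench; black knob sticking out 12 mm in front. Origin: centre of the underside, below the plate's centre. x points from front (robot's side) to back, y left, z up. Turned up to 12 degrees; left, behind and beside are square to it
- wash_bottle: loose bystander: white wash bottle with red cap and a thin bent spout, 62 mm in diameter, 162 mm high to the top of the cap and 221 mm to the top of the spout, behind the work, well to the left or well to the right of the stirrer; its spout may point any way. Origin: centre of the underside; z up
- tube_rack: loose bystander: light wooden rack with glass test tubes, 60 mm (its x) by 130 mm (its y), 104 mm high over the tubes, on the left. Origin: centre of the underside; z up
- flask: loose bystander: small conical glass flask with a dark stopper, base 64 mm in diameter, 105 mm high, behind the work on the side opposite to the wash bottle. Origin: centre of the underside; z up

How it is judged:
By the outcome, as a careful person would: the job done as asked, in the order asked, and still so for the second after the job is handed in, with the robot touching nothing.
It also fails if it takes over 115 s, if anything falls off the work surface, if the arm or the gripper's body presses on something with over 40 N, if the wrist force passes 120 N, or if a joint passes its speed limit or range.

## Working session

There is one attempt and no reset: what is moved stays moved. The work goes in short steps, Python scripts to look and compute and a tool call to move; the robot and the scene stay as the last step left them, time stands still between calls to the robot, and variables do not carry over. Pictures are saved under pics/ and viewed, and the job is handed in when it is done.

Besides the shell and the picture viewer there is one more tool, called after "Request:" by a JSON object that holds its "api" and its "payload". carry_out: Moves the arm, as the interface text tells. Its arguments: {"type":"object","properties":{"deltas":{"type":"array"}},"required":["deltas"]}

```bash
mkdir -p pics
cat > h.py <<'E'
import numpy as np,cv2
from rig import robot
def ray(f,u,v):
    K=np.array(f["K"]);x=(u-K[0,2])/K[0,0];y=(v-K[1,2])/K[1,1]
    rd=np.hypot(x,y);r=rd
    for _ in range(30): r=rd/(1+f["k1"]*r*r)
    s=r/rd if rd>0 else 1
    E=np.array(f["extrinsics"]);return E[:3,3],E[:3,:3]@np.array([x*s,y*s,1])
def at(f,u,v,z):
    o,d=ray(f,u,v);return o+d*(z-o[2])/d[2]
def proj(f,P):
    E=np.array(f["extrinsics"]);p=(np.asarray(P,float)-E[:3,3])@E[:3,:3]
    x=p[...,0]/p[...,2];y=p[...,1]/p[...,2];k=1+f["k1"]*(x*x+y*y);K=np.array(f["K"])
    return np.stack([K[0,0]*x*k+K[0,2],K[1,1]*y*k+K[1,2]],-1)
E
python3 - <<'E'
from h import *
s=robot.observe();print({k:np.round(v,3) for k,v in s.items()})
for n in ("top","scene","wrist"):
    f=robot.grab_frame(n);cv2.imwrite(f"pics/{n}0.png",f["color"]);print(n,np.round(f["extrinsics"],3).tolist(),f["K"],f["k1"])
    for t in ["buffer_red","buffer_yellow","buffer_blue","beaker","rinse_pot","stirrer","wash_bottle","tube_rack","flask"]:
        r=robot.boxes_of(f,t);print(t,[(np.round(np.array(q["rect"])*[640,480,640,480]).astype(int).tolist(),round(q["score"],2)) for q in r[:3]])
E
```

```text
{'t': np.float64(0.0), 'qpos': array([ 1.046,  0.259,  1.536,  0.   ,  1.348, -0.203]), 'dq': array([ 0.   ,  0.   , -0.001,  0.001,  0.001,  0.   ]), 'joint_torque': array([ 1.0000e-03, -4.4603e+01, -2.9058e+01, -0.0000e+00,  1.1000e-02,
       -0.0000e+00]), 'tcp_pos': array([0.174, 0.521, 0.247]), 'tool_rot': array([-0.573,  0.574,  0.413, -0.414]), 'wrist_force': array([ 0.119,  0.759, -1.005]), 'wrist_torque': array([-0.017,  0.051,  0.003]), 'width': np.float64(0.086)}
top [[0.013, -0.995, 0.098, 0.441], [-1.0, -0.011, 0.022, -0.017], [-0.021, -0.098, -0.995, 1.3], [0.0, 0.0, 0.0, 1.0]] [[538.8446101    0.         319.68057606]
 [  0.         538.8446101  248.62131241]
 [  0.           0.           1.        ]] -0.16109818930452086
buffer_red [([207, 313, 233, 329], 0.87), ([141, 227, 199, 256], 0.37), ([417, 318, 442, 341], 0.31)]
buffer_yellow [([160, 285, 184, 303], 0.74)]
buffer_blue [([465, 296, 494, 319], 0.8), ([465, 249, 495, 274], 0.57)]
beaker [([415, 318, 444, 339], 0.72)]
rinse_pot [([464, 247, 497, 275], 0.89), ([415, 315, 441, 340], 0.48)]
stirrer [([309, 244, 360
[... 581 characters left out ...]
2, 211], 0.72)]
beaker [([224, 173, 249, 207], 0.96)]
rinse_pot [([131, 192, 168, 236], 0.71)]
stirrer [([281, 214, 351, 267], 0.85), ([510, 216, 546, 268], 0.63)]
wash_bottle [([81, 171, 139, 299], 0.69)]
tube_rack [([498, 246, 603, 330], 0.56)]
flask [([487, 310, 537, 392], 0.71)]
wrist [[0.317, 0.915, 0.249, 0.111], [0.948, -0.306, -0.084, 0.543], [-0.001, 0.263, -0.965, 0.373], [0.0, 0.0, 0.0, 1.0]] [[351.26117758   0.         321.57780534]
 [  0.         351.26117758 240.42283752]
 [  0.           0.           1.        ]] -0.056345294899817426
buffer_red []
buffer_yellow [([140, 457, 149, 470], 0.71)]
buffer_blue []
beaker []
rinse_pot []
stirrer []
wash_bottle []
tube_rack []
flask []
```

```bash
python3 -c "
import cv2
i=cv2.imread('pics/top0.png');cv2.imwrite('pics/top0c.png',cv2.resize(i[150:350,120:520],None,fx=2,fy=2,interpolation=cv2.INTER_CUBIC))"
```

```text
(no output)
```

View pics/top0c.png

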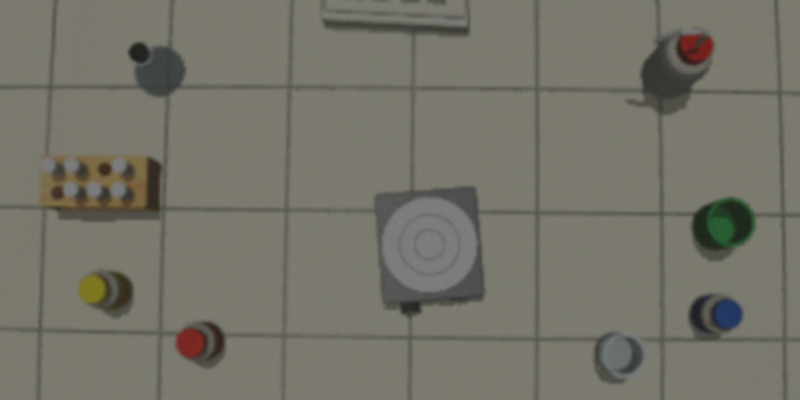

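View pics/scene0.png

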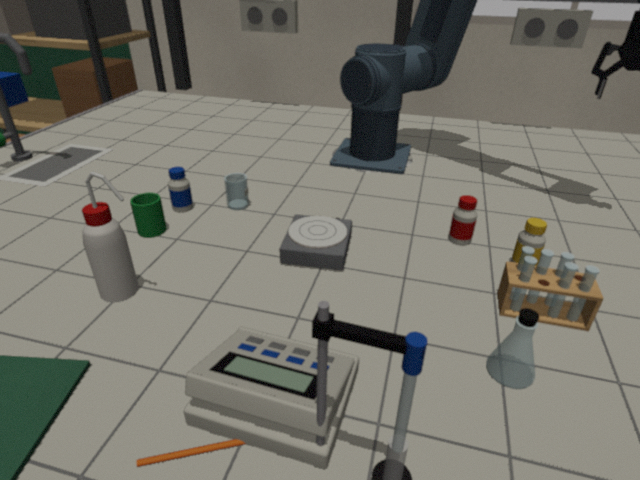

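The top view shows the red cap at about (216,321), yellow (167,295), blue (484,307), the glass beaker near (430,327), the green pot at (485,261) and the stirrer at (335,272), with the wash bottle on the right. The scene view agrees. Next I'll measure precisely.

```bash
cat > meas.py <<'E'
from h import *
from scipy.optimize import least_squares
def hull(f,rings):
    P=[]
    for (x,y,z,r) in rings:
        a=np.linspace(0,2*np.pi,48,endpoint=False);P.append(np.c_[x+r*np.cos(a),y+r*np.sin(a),0*a+z])
    p=proj(f,np.vstack(P));return p.min(0),p.max(0),p
SH={"buffer":[(0,.023),(.064,.023),(.077,.0165),(.095,.0165)],"beaker":[(0,.025),(.07,.025)],"rinse":[(0,.029),(.075,.029)],"wash":[(0,.031),(.12,.031),(.162,.015)],"flask":[(0,.032),(.105,.012)]}
def sil(f,x,y,sh,z0=0):
    _,_,p=hull(f,[(x,y,z0+z,r) for z,r in sh]);m=np.zeros((1920,2560),np.uint8)
    cv2.fillConvexPoly(m,cv2.convexHull(np.round((p+.5)*4).astype(np.int32)),1)
    return cv2.resize(m.astype(np.float32),(640,480),interpolation=cv2.INTER_AREA)
def fit(f,mask,sh,x0,z0=0):
    from scipy.optimize import minimize
    m=mask.astype(np.float32)
    g=lambda q:np.abs(sil(f,q[0]/100,q[1]/100,sh,z0)-m).sum()
    r=minimize(g,np.array(x0)*100,method="Nelder-Mead",options=dict(initial_simplex=np.array(x0)*100+np.array([[0,0],[1,0],[0,1]])))
    return r.x/100,r.fun/m.sum()
E
python3 - <<'E'
from meas import *
T=robot.grab_frame("top");S=robot.grab_frame("scene")
for n,k in [("buffer_red","buffer"),("buffer_yellow","buffer"),("buffer_blue","buffer"),("beaker","beaker"),("rinse_pot","rinse"),("wash_bottle","wash"),("flask","flask")]:
    for nm,f in (("top",T),("scene",S)):
        r=robot.regions_of(f,n)
        if not r: print(n,nm,"none");continue
        q=r[0];m=q["pixels"];v,u=np.nonzero(m)
        x0=at(f,u.mean(),v.mean(),.05)[:2]
        x,e=fit(f,m,SH[k],x0);print(n,nm,round(q["score"],2),m.sum(),np.round(x,4),"err",round(float(e),2))
i=T["color"];hsv=cv2.cvtColor(i,cv2.COLOR_BGR2HSV)
for n,lo,hi,win in [("red",0,8,(200,305,240,335)),("yel",22,35,(150,280,190,310)),("blu",110,130,(460,290,500,325))]:
    a,b,c,d=win;h=hsv[b:d,a:c];m=(h[...,0]>=lo)&(h[...,0]<=hi)&(h[...,1]>120)&(h[...,2]>70)
    v,u=np.nonzero(m);print(n,m.sum(),u.mean()+a,v.mean()+b,np.round(at(T,u.mean()+a,v.mean()+b,.093),4))
# stirrer crop
c=cv2.resize(i[235:315,300:370],None,fx=7,fy=7,interpolation=cv2.INTER_CUBIC);cv2.imwrite("pics/st.png",c)
c=cv2.resize(S["color"][205:275,270:360],None,fx=8,fy=8,interpolation=cv2.INTER_CUBIC);cv2.imwrite("pics/st2.png",c)
print(at(T,334.5,272,.046),at(S,318,232,.046))
E
```

```text
buffer_red top 0.59 393 [0.3936 0.2445] err 0.07
buffer_red scene 0.63 1162 [0.3944 0.2469] err 0.08
buffer_yellow top 0.84 427 [0.4516 0.361 ] err 0.08
buffer_yellow scene 0.9 835 [0.4321 0.3668] err 0.69
buffer_blue top 0.95 396 [ 0.4338 -0.3606] err 0.14
buffer_blue scene 0.83 900 [ 0.4317 -0.3597] err 0.08
beaker top 0.9 526 [ 0.3848 -0.2476] err 0.08
beaker scene 0.67 758 [ 0.3838 -0.2466] err 0.08
rinse_pot top 0.84 650 [ 0.5377 -0.3702] err 0.06
rinse_pot scene 0.71 1290 [ 0.5358 -0.3701] err 0.05
wash_bottle top 0.56 931 [ 0.7244 -0.3122] err 0.07
wash_bottle scene 0.66 4086 [ 0.7215 -0.3115] err 0.12
flask top 0.65 583 [0.7239 0.3139] err 0.06
flask scene none
red 166 214.97590361445782 321.0120481927711 [0.3933 0.2441 0.093 ]
yel 158 166.27215189873417 294.2658227848101 [0.4513 0.3588 0.093 ]
blu 143 483.31468531468533 306.6993006993007 [ 0.4321 -0.3598  0.093 ]
[ 0.50986792 -0.02373858  0.046     ] [ 0.51832808 -0.01699469  0.046     ]
```

View pics/st.png

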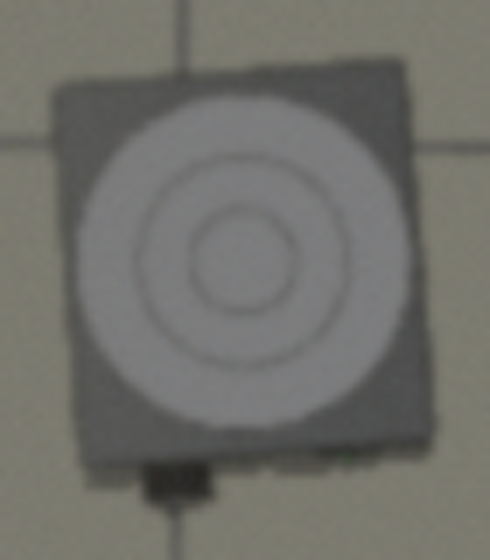

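View pics/st2.png

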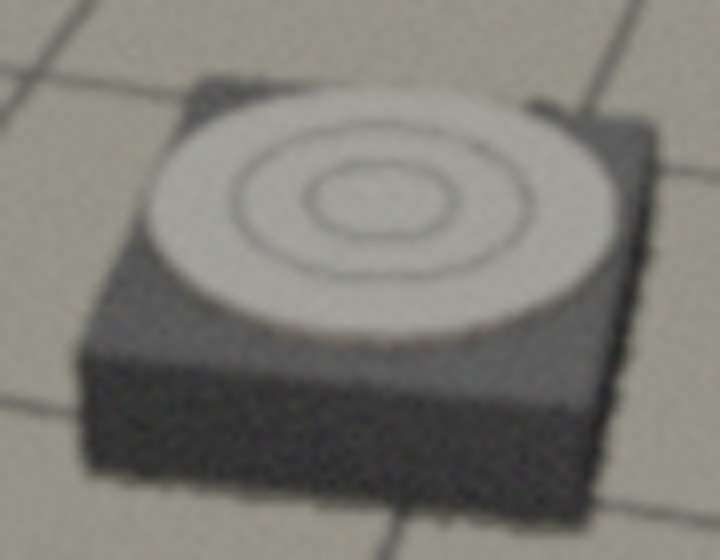

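Run:
```python
from meas import *
T=robot.grab_frame("top");S=robot.grab_frame("scene")
px=lambda c,k,o:((c[0]+.5)/k-.5+o[0],(c[1]+.5)/k-.5+o[1])
for c in [(243,261),(243,260)]: print("plate top",at(T,*px(c,7,(300,235)),.046))
print("rings scene",at(S,*px((382,199),8,(270,205)),.046))
C=[at(T,*px(c,7,(300,235)),.040) for c in [(52,87),(405,60),(432,440),(80,463)]]
C=np.array(C);print(np.round(C,4),np.round(C.mean(0),4),np.linalg.norm(np.diff(C,axis=0),axis=1))
for a,b in [(0,1),(3,2)]: d=C[a]-C[b];print(np.degrees(np.arctan2(-d[0],d[1])))
for a,b in [(0,3),(1,2)]: d=C[a]-C[b];print(np.degrees(np.arctan2(d[1],d[0])))
D=np.array([at(S,*px(c,8,(270,205)),.040) for c in [(78,358),(590,408),(655,122),(200,78)]]);print(np.round(D,4),D.mean(0))
for a,b in [(1,0),(2,3)]: d=D[a]-D[b];print(np.degrees(np.arctan2(-d[0],d[1])))
# region-based fit of box yaw
from scipy.optimize import minimize
for nm,f in (("top",T),("scene",S)):
    r=robot.regions_of(f,"stirrer")[0];m=r["pixels"].astype(np.float32);print(nm,r["score"],m.sum())
    def s(q):
        x,y,a=q[0]/100,q[1]/100,q[2]/10;c,n=np.cos(a),np.sin(a);P=[]
        for z in (0,.040):
            for i in(-.065,.065):
                for j in (-.06,.06): P.append([x+c*i-n*j,y+n*i+c*j,z])
        P=np.array(P); 
        t=np.linspace(0,6.28,60);P=np.vstack([P,np.c_[x+.056*np.cos(t),y+.056*np.sin(t),0*t+.046]])
        p=proj(f,P);k=np.zeros((1920,2560),np.uint8);cv2.fillConvexPoly(k,cv2.convexHull(np.round((p+.5)*4).astype(np.int32)),1)
        return np.abs(cv2.resize(k.astype(np.float32),(640,480),interpolation=cv2.INTER_AREA)-m).sum()
    x0=np.array([51,-2.2,.8]);best=min((minimize(s,x0+[0,0,d],method="Nelder-Mead",options=dict(initial_simplex=x0+[0,0,d]+np.array([[0,0,0],[1,0,0],[0,1,0],[0,0,.5]]))) for d in(-.5,0,.5)),key=lambda r:r.fun)
    print(best.x[:2]/100,np.degrees(best.x[2]/10),best.fun/m.sum())
```

```text
plate top [ 0.51019539 -0.02323623  0.046     ]
plate top [ 0.51052843 -0.02323277  0.046     ]
rings scene [ 0.50976526 -0.02070068  0.046     ]
[[ 0.5683  0.0415  0.04  ]
 [ 0.5787 -0.077   0.04  ]
 [ 0.4515 -0.0868  0.04  ]
 [ 0.4425  0.0303  0.04  ]] [ 0.5102 -0.023   0.04  ] [0.11892103 0.12753275 0.11748427]
5.000547688952432
4.401252647391522
5.078702688080953
4.429564796483469
[[ 0.5853 -0.0705  0.04  ]
 [ 0.5725  0.0441  0.04  ]
 [ 0.4455  0.0325  0.04  ]
 [ 0.4563 -0.0835  0.04  ]] [ 0.51488839 -0.01933734  0.04      ]
6.3986925806302315
5.342558614800835
top 0.87 2931.0
[ 0.5101635  -0.02258461] 5.634646827755043 0.041645342886386896
scene 0.65 3242.0
[ 0.50136493 -0.02157994] 5.62220068597233 0.08571098087600247
```

Run:
```python
from meas import *
from scipy.spatial.transform import Rotation as R
s=robot.observe();w,x,y,z=s["tool_rot"];print(np.round(R.from_quat([x,y,z,w]).as_matrix(),4),s["tcp_pos"],s["t"])
T=robot.grab_frame("top")
for n in ["tube_rack"]:
    m=robot.regions_of(T,n)[0]["pixels"];v,u=np.nonzero(m);print(u.min(),u.max(),v.min(),v.max());print(at(T,u.min(),v.max(),.08),at(T,u.max(),v.min(),.08), at(T,200,256,0))
```

```text
[[ 0.3162  0.     -0.9487]
 [ 0.9487  0.      0.3162]
 [ 0.     -1.     -0.    ]] [0.17392163 0.52178539 0.24833138] 2.5
140 199 226 255
[0.54146222 0.42972821 0.08      ] [0.61052846 0.29088696 0.08      ] [0.54742071 0.30587353 0.        ]
```

Request:
{"api": "carry_out", "payload": {"deltas": [[[-6.6,7.8,-31.4],[0,66.4,0],0],[[-6.6,7.8,-31.4],[0,66.4,0],0],[[-6.6,7.8,-31.4],[0,66.4,0],0],[[-6.6,7.8,-31.4],[0,66.4,0],0],[[-6.6,7.8,-31.4],[0,66.4,0],0],[[-6.6,7.8,-31.4],[0,66.4,0],0],[[-6.6,7.8,-31.4],[0,66.4,0],0],[[-6.6,7.8,-31.4],[0,66.4,0],0],[[-6.6,7.8,-31.4],[0,66.4,0],0],[[-6.6,7.8,-31.4],[0,66.4,0],0],[[-6.6,7.8,-31.4],[0,66.4,0],0],[[-6.6,7.8,-31.4],[0,66.4,0],0],[[-6.6,7.8,-31.4],[0,66.4,0],0]]}}

```text
t: 3.68
tcp_pos: [0.4507, 0.3601, 0.1705]
tool_rot: [0.706, -0.706, -0.033, 0.032]
wrist_force: [-0.4, 0.1, 0.9]
width: 0.0854
```

```bash
cat >> meas.py <<'E'
from scipy.spatial.transform import Rotation as R
def delta(P,fr=None):
    s=robot.observe();w,x,y,z=s["tool_rot"];M=R.from_quat([x,y,z,w]).as_matrix()
    p=np.array(s["tcp_pos"]) if fr is None else np.array(fr)
    return np.round(M.T@(np.array(P)-p)*100,2)
def yaw():
    w,x,y,z=robot.observe()["tool_rot"];M=R.from_quat([x,y,z,w]).as_matrix();return np.degrees(np.arctan2(M[1,0],M[0,0])),M[2].round(3)
def capfit(f,n):
    h=cv2.cvtColor(f["color"],cv2.COLOR_BGR2HSV)
E
python3 - <<'E'
from meas import *
f=robot.grab_frame("wrist");cv2.imwrite("pics/w1.png",f["color"]);print(yaw(),robot.observe()["tcp_pos"])
r=robot.regions_of(f,"buffer_yellow")
for q in r[:2]:
    print(q["score"],np.array(q["rect"])*[640,480,640,480],fit(f,q["pixels"],SH["buffer"],(.45,.36)))
s=robot.observe()
print(delta((.4512,.360,.045)))
E
```

```text
(np.float64(5.276372685858024), array([ 0., -1.,  0.])) [0.45059069 0.36026193 0.1705307 ]
0.65 [291.52  193.92  354.688 282.576] (array([0.45034608, 0.3627974 ]), np.float64(0.07540400385914134))
[ 0.06 12.56 -0.04]
```

View pics/w1.png

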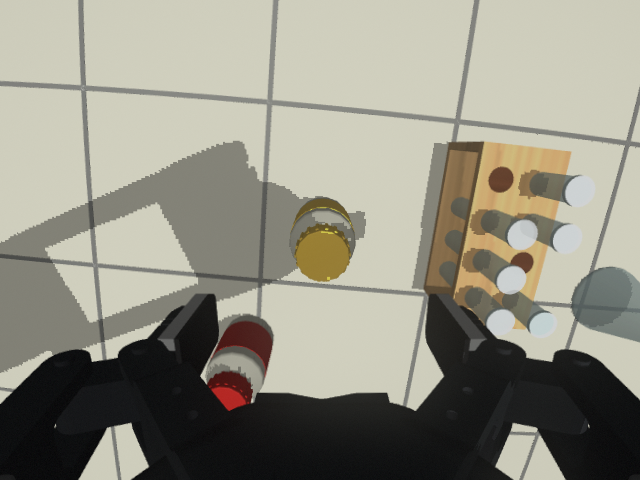

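The yellow bottle is centred between the fingers at (322,240), and the rack is clear of the right finger. Going down to grip.

Request:
{"api": "carry_out", "payload": {"deltas": [[[0,4,0.1],[0,0,0],0],[[0,8,0.1],[0,0,0],0],[[0,11,0.1],[0,0,0],0],[[0,12.5,0.1],[0,0,0],0],[[0,12.5,0.1],[0,0,0],0],[[0,12.5,0.1],[0,0,0],0.7],[[0,12.5,0.1],[0,0,0],0.7],[[0,12.5,0.1],[0,0,0],0.7],[[0,12.5,0.1],[0,0,0],0.7],[[0,12.5,0.1],[0,0,0],0.7],[[0,12.5,0.1],[0,0,0],0.7],[[0,12.5,0.1],[0,0,0],0.7],[[0,12.5,0.1],[0,0,0],0.7],[[0,12.5,0.1],[0,0,0],0.7]]}}

```text
t: 4.95
tcp_pos: [0.452, 0.3616, 0.0474]
tool_rot: [0.707, -0.706, -0.033, 0.031]
wrist_force: [0.5, 0.9, 5.3]
width: 0.0447
```

Request:
{"api": "carry_out", "payload": {"deltas": [[[0,-1,0],[0,0,0],0.7],[[0,-3,0],[0,0,0],0.7],[[0,-6,0],[0,0,0],0.7],[[0,-9,-0.5],[0,0,0],0.7],[[0,-12,-2],[0,0,0],0.7],[[1,-13,-4.5],[0,0,0],0.7],[[2.5,-13,-7.5],[0,0,0],0.7],[[4,-13,-11],[0,0,0],0.7],[[5.5,-13,-14.5],[0,0,0],0.7],[[7,-13,-18],[0,0,0],0.7],[[8.5,-13,-21.5],[0,0,0],0.7],[[10,-13,-25],[0,0,0],0.7],[[11.5,-13,-28.5],[0,0,0],0.7],[[13,-13,-32],[0,0,0],0.7],[[14,-13,-35],[0,0,0],0.7],[[14.7,-13,-37],[0,0,0],0.7],[[15,-13,-38.3],[0,0,0],0.7],[[15,-13,-38.8],[0,0,0],0.7],[[15,-13,-38.8],[0,0,0],0.7]]}}

```text
t: 6.53
tcp_pos: [0.6348, -0.0127, 0.1756]
tool_rot: [0.706, -0.706, -0.031, 0.031]
wrist_force: [-0.0, 0.3, -1.4]
width: 0.0442
```

Run:
```python
from meas import *
f=robot.grab_frame("wrist");cv2.imwrite("pics/w2.png",f["color"]);s=robot.observe();print(yaw(),s["tcp_pos"],s["wrist_force"],s["width"])
g=robot.grab_frame("scene");cv2.imwrite("pics/s2.png",g["color"])
r=robot.regions_of(g,"buffer_yellow")
z0=s["tcp_pos"][2]-.0465
for q in r[:1]: print(q["score"],[ (dz,fit(g,q["pixels"],SH["buffer"],(.637,-.011),z0+dz)) for dz in (-.004,0,.004)])
print(delta((.6375,-.0109,.047)))
```

```text
(np.float64(5.143817427957827), array([-0.   , -1.   ,  0.001])) [ 0.63454847 -0.01155141  0.17554497] [-0.44789735  1.03523826 -1.08242967] 0.04434411811953067
0.96 [(-0.004, (array([ 0.6287639 , -0.01156284]), np.float64(1.0478651987110634))), (0, (array([ 0.63511272, -0.00984495]), np.float64(1.0825725026852846))), (0.004, (array([ 0.64059531, -0.00803362]), np.float64(1.1241272824919442)))]
[ 0.31 12.85 -0.08]
```

View pics/s2.png

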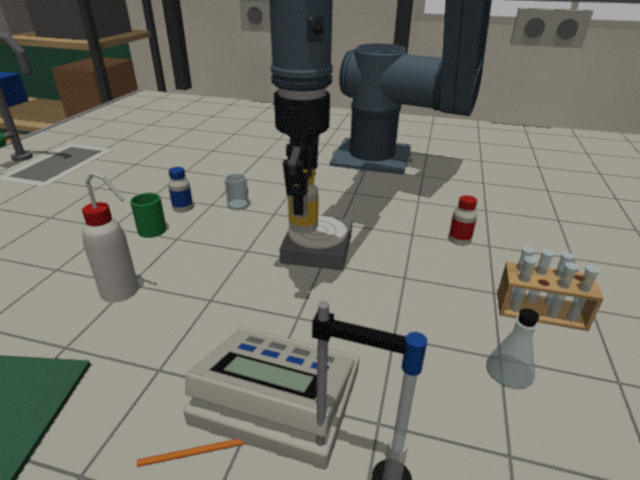

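View pics/w2.png

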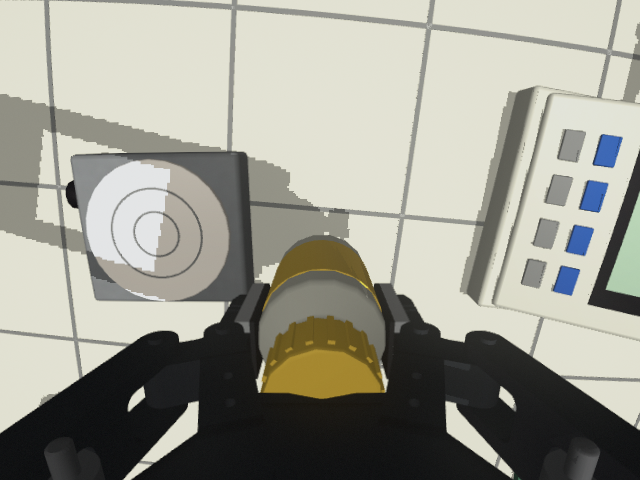

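Run:
```python
from meas import *
f=robot.grab_frame("wrist")
C=np.array([at(f,*c,.040) for c in [(72,156),(246,152),(253,300),(95,299)]]);print(np.round(C,4),C.mean(0),np.linalg.norm(np.diff(C,axis=0),axis=1))
for a,b in [(1,0),(2,3)]: d=C[a]-C[b];print(np.degrees(np.arctan2(d[1],d[0])))
for a,b in [(2,1),(3,0)]: d=C[a]-C[b];print(np.degrees(np.arctan2(-d[0],d[1])))
print(at(f,156,234,.046),at(f,156,232,.046))
i=cv2.resize(f["color"][140:310,60:270],None,fx=3.5,fy=3.5,interpolation=cv2.INTER_CUBIC);cv2.imwrite("pics/w2c.png",i)
```

```text
[[ 0.4438  0.0328  0.04  ]
 [ 0.5742  0.0458  0.04  ]
 [ 0.5839 -0.0699  0.04  ]
 [ 0.4525 -0.0822  0.04  ]] [ 0.51361936 -0.01837284  0.04      ] [0.13106787 0.11602434 0.13193719]
5.67428080299615
5.347643805316666
-175.20961304594408
-175.64629658086318
[ 0.50938833 -0.01989602  0.046     ] [ 0.5094406  -0.01832915  0.046     ]
```

View pics/w2c.png

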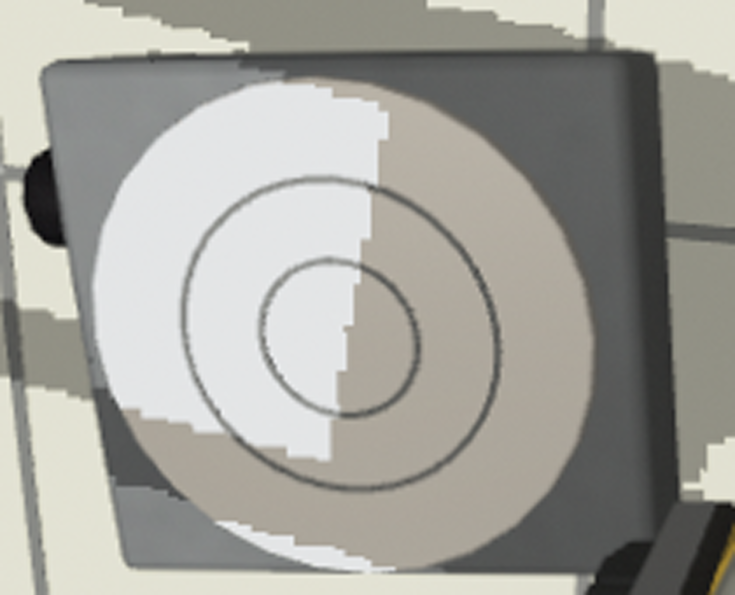

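Request:
{"api": "carry_out", "payload": {"deltas": [[[0.2,1.5,0.1],[0,0,0],0.7],[[0.3,4.5,0.1],[0,0,0],0.7],[[0.3,8,0.1],[0,0,0],0.7],[[0.3,10.5,0.1],[0,0,0],0.7],[[0.3,11.8,0.1],[0,0,0],0.7],[[0.3,12.3,0.1],[0,0,0],0.7],[[0.3,12.6,0.1],[0,0,0],0.7],[[0.3,12.7,0.1],[0,0,0],0.7],[[0.3,12.7,0.1],[0,0,0],0.7],[[0.3,12.7,0.1],[0,0,0],0.7]]}}

```text
t: 7.57
tcp_pos: [0.639, -0.0107, 0.0498]
tool_rot: [-0.706, 0.707, 0.033, -0.031]
wrist_force: [-1.3, 0.1, -0.8]
width: 0.0445
```

Request:
{"api": "carry_out", "payload": {"deltas": [[[-0.1,0.1,0],[0,0,0],0.7],[[-0.1,0.1,0],[0,0,0],0.7],[[-0.1,0.2,0],[0,0,0],0.7],[[-0.1,0.2,0],[0,0,0],0.7]]}}

```text
t: 7.9
tcp_pos: [0.6374, -0.011, 0.0475]
tool_rot: [-0.706, 0.706, 0.032, -0.031]
wrist_force: [-2.0, -0.4, 5.2]
width: 0.0445
```

Request:
{"api": "carry_out", "payload": {"deltas": [[[0,0,0],[0,0,0],0.35],[[0,0,0],[0,0,0],0.25],[[0,0,0],[0,0,0],0.22],[[0,0,0],[0,0,0],0.22],[[0,0,0],[0,0,0],0.22],[[0,0,0],[0,0,0],0.22],[[0,-1,0],[0,0,0],0.22],[[0,-3,0],[0,0,0],0.22],[[0,-6,0],[0,0,0],0.22],[[0,-9,0],[0,0,0],0.22],[[0,-12,0],[0,0,0],0.22],[[0,-12,0],[0,0,0],0.22],[[0,-12,0],[0,0,0],0.22]]}}

```text
t: 8.98
tcp_pos: [0.6385, -0.0111, 0.1696]
tool_rot: [-0.706, 0.707, 0.034, -0.03]
wrist_force: [0.4, -0.2, -0.4]
width: 0.0666
```

Run:
```python
from meas import *
f=robot.grab_frame("wrist");cv2.imwrite("pics/w3.png",f["color"])
s=robot.observe();print(yaw(),s["tcp_pos"],s["wrist_force"],s["width"])
g=robot.grab_frame("scene")
for h in (f,g):
  for q in robot.regions_of(h,"buffer_yellow")[:1]: print(q["score"],fit(h,q["pixels"],SH["buffer"],(.637,-.011)))
print(delta((.3938,.245,.17)))
```

```text
(np.float64(5.1670598192155115), array([ 0.002, -1.   , -0.001])) [ 0.63728037 -0.01091676  0.16747217] [-0.1770035   0.80024764 -1.05179643] 0.06684792984880567
0.87 (array([ 0.63650761, -0.0101577 ]), np.float64(0.06314523697794462))
0.76 (array([ 0.6362104 , -0.00961146]), np.float64(0.04933081674673988))
[-21.83  -0.43  27.65]
```

View pics/w3.png

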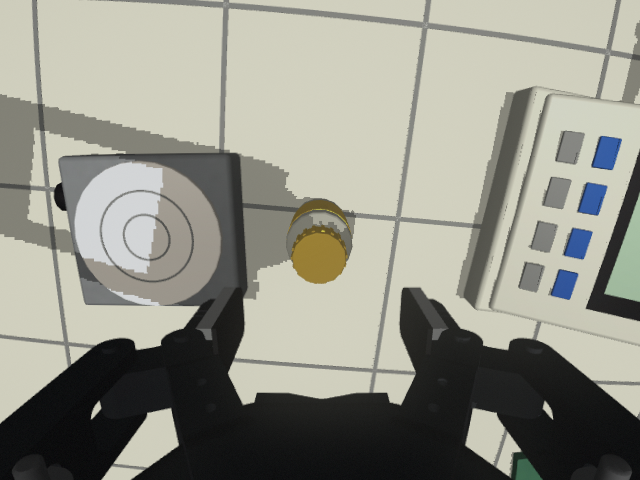

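Yellow stands upright where planned, at cap (320,257). Red is next.

Request:
{"api": "carry_out", "payload": {"deltas": [[[-2,0,2.5],[0,0,0],0],[[-4.2,0,5.4],[0,0,0],0],[[-6.6,0,8.4],[0,0,0],0],[[-9,0,11.4],[0,0,0],0],[[-11.4,0,14.4],[0,0,0],0],[[-13.8,0,17.4],[0,0,0],0],[[-16.2,0,20.4],[0,0,0],0],[[-18.5,0,23.4],[0,0,0],0],[[-20.5,0,26],[0,0,0],0],[[-21.8,0,27.6],[0,0,0],0],[[-21.8,0,27.6],[0,0,0],0],[[-21.8,2,27.6],[0,0,0],0],[[-21.8,6,27.6],[0,0,0],0],[[-21.8,10,27.6],[0,0,0],0],[[-21.8,12,27.6],[0,0,0],0],[[-21.8,12.2,27.6],[0,0,0],0],[[-21.8,12.2,27.6],[0,0,0],0]]}}

```text
t: 10.6
tcp_pos: [0.3944, 0.2435, 0.0429]
tool_rot: [-0.706, 0.707, 0.03, -0.033]
wrist_force: [1.1, 0.1, -0.6]
width: 0.0856
```

Request:
{"api": "carry_out", "payload": {"deltas": [[[0,0,0],[0,0,0],0.7],[[0,0,0],[0,0,0],0.7],[[0,0,0],[0,0,0],0.7],[[0,0,0],[0,0,0],0.7],[[0,0,0],[0,0,0],0.7],[[0,0,0],[0,0,0],0.7],[[0,0,0],[0,0,0],0.7],[[0,0,0],[0,0,0],0.7],[[0,0,0],[0,0,0],0.7]]}}

```text
t: 11.35
tcp_pos: [0.396, 0.2446, 0.0458]
tool_rot: [0.707, -0.706, -0.033, 0.031]
wrist_force: [-0.6, -0.2, 5.0]
width: 0.0444
```

Run:
```python
from meas import *
s=robot.observe();print(yaw(),s["tcp_pos"],s["wrist_force"],s["width"])
print(delta((.6293,.0747,s["tcp_pos"][2]+.12)))
```

```text
(np.float64(5.174567514050532), array([ 0.003, -1.   ,  0.   ])) [0.39598668 0.2446272  0.04583092] [-0.55063136 -0.18443503  5.03013189] 0.04438886847294739
[ 21.74 -11.95 -19.02]
```

Request:
{"api": "carry_out", "payload": {"deltas": [[[0,-1,0],[0,0,0],0.7],[[0,-3,0],[0,0,0],0.7],[[0,-6,0],[0,0,0],0.7],[[1,-9,-1],[0,0,0],0.7],[[3,-11,-2.7],[0,0,0],0.7],[[5.5,-12,-4.9],[0,0,0],0.7],[[8.3,-12,-7.3],[0,0,0],0.7],[[11.1,-12,-9.7],[0,0,0],0.7],[[13.9,-12,-12.1],[0,0,0],0.7],[[16.7,-12,-14.6],[0,0,0],0.7],[[19.2,-12,-16.8],[0,0,0],0.7],[[20.9,-12,-18.3],[0,0,0],0.7],[[21.7,-12,-19],[0,0,0],0.7],[[21.7,-11,-19],[0,0,0],0.7],[[21.7,-8.5,-19],[0,0,0],0.7],[[21.7,-5.5,-19],[0,0,0],0.7],[[21.7,-2.5,-19],[0,0,0],0.7],[[21.7,-1,-19],[0,0,0],0.7],[[21.7,-0.5,-19],[0,0,0],0.7],[[21.7,-0.5,-19],[0,0,0],0.7]]}}

```text
t: 13.02
tcp_pos: [0.6254, 0.0761, 0.0479]
tool_rot: [0.707, -0.706, -0.031, 0.034]
wrist_force: [-0.8, 0.2, -0.8]
width: 0.0446
```

Run:
```python
from meas import *
s=robot.observe();print(yaw(),s["tcp_pos"],s["wrist_force"],s["width"])
print(delta((.6293,.0747,.047)))
```

```text
(np.float64(5.237521219829977), array([-0.005, -1.   ,  0.001])) [0.62535783 0.07611175 0.04791692] [-0.7529508   0.24120766 -0.75665199] 0.04455127054405626
[ 0.38  0.09 -0.18]
```

```bash
cat >> meas.py <<'E'
def avg(n=8):
    L=[];F=[]
    for _ in range(n):
        robot.grab_frame("wrist");s=robot.observe();L.append(s["tcp_pos"]);F.append(s["wrist_force"])
    L=np.array(L);print("tcp",L.mean(0).round(4),"sd",L.std(0).round(4),"F",np.mean(F,0).round(2),"t",s["t"]);return L.mean(0)
E
python3 - <<'E'
from meas import *
p=avg();print(delta((.6293,.0747,.047),p))
E
```

```text
tcp [0.6284 0.0752 0.0502] sd [0.0007 0.0004 0.0005] F [ 0.08 -0.49 -0.79] t 13.4167
[ 0.08  0.32 -0.06]
```

Request:
{"api": "carry_out", "payload": {"deltas": [[[0.1,0.1,-0.05],[0,0,0],0.7],[[0.1,0.2,-0.05],[0,0,0],0.7],[[0.1,0.3,-0.05],[0,0,0],0.7],[[0.1,0.3,-0.05],[0,0,0],0.7]]}}

```text
t: 13.75
tcp_pos: [0.6292, 0.0742, 0.0459]
tool_rot: [0.706, -0.706, -0.032, 0.032]
wrist_force: [-0.0, 0.2, -0.7]
width: 0.044
```

Request:
{"api": "carry_out", "payload": {"deltas": [[[0,0.1,0],[0,0,0],0.7],[[0,0.1,0],[0,0,0],0.7]]}}

```text
t: 13.92
tcp_pos: [0.6292, 0.0742, 0.0459]
tool_rot: [-0.706, 0.706, 0.032, -0.032]
wrist_force: [-2.3, -0.1, 4.5]
width: 0.045
```

Request:
{"api": "carry_out", "payload": {"deltas": [[[0,0,0],[0,0,0],0.35],[[0,0,0],[0,0,0],0.25],[[0,0,0],[0,0,0],0.22],[[0,0,0],[0,0,0],0.22],[[0,0,0],[0,0,0],0.22],[[0,0,0],[0,0,0],0.22],[[0,-1,0],[0,0,0],0.22],[[0,-3,0],[0,0,0],0.22],[[0,-6,0],[0,0,0],0.22],[[0,-9,0],[0,0,0],0.22],[[0,-12,0],[0,0,0],0.22],[[0,-12,0],[0,0,0],0.22],[[0,-12,0],[0,0,0],0.22]]}}

```text
t: 15.0
tcp_pos: [0.6309, 0.0742, 0.1686]
tool_rot: [-0.706, 0.707, 0.034, -0.03]
wrist_force: [0.4, -0.4, -0.3]
width: 0.0665
```

Run:
```python
from meas import *
p=avg(4)
f=robot.grab_frame("wrist");cv2.imwrite("pics/w4.png",f["color"])
g=robot.grab_frame("scene")
for h in (f,g):
  for q in robot.regions_of(h,"buffer_red")[:1]: print(q["score"],fit(h,q["pixels"],SH["buffer"],(.629,.075)))
print(delta((.4328,-.360,.17),p))
```

```text
tcp [0.6288 0.0743 0.1649] sd [0.0005 0.     0.001 ] F [ 0.36 -0.48 -0.11] t 15.2
0.64 (array([0.62845546, 0.07699448]), np.float64(0.041438880384867705))
0.73 (array([0.63000341, 0.07799993]), np.float64(0.0475623768877216))
[-23.43  -0.48 -41.49]
```

View pics/w4.png

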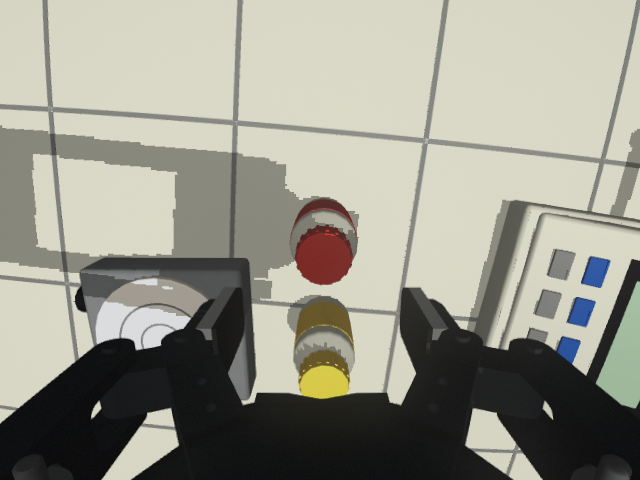

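Request:
{"api": "carry_out", "payload": {"deltas": [[[-1.2,0,-2],[0,0,0],0],[[-2.8,0,-5],[0,0,0],0],[[-4.6,0,-8.2],[0,0,0],0],[[-6.4,0,-11.4],[0,0,0],0],[[-8.2,0,-14.6],[0,0,0],0],[[-10,0,-17.8],[0,0,0],0],[[-11.8,0,-21],[0,0,0],0],[[-13.6,0,-24.2],[0,0,0],0],[[-15.4,0,-27.4],[0,0,0],0],[[-17.2,0,-30.6],[0,0,0],0],[[-19,0,-33.8],[0,0,0],0],[[-20.8,0,-37],[0,0,0],0],[[-22.4,0,-39.8],[0,0,0],0],[[-23.3,0,-41.2],[0,0,0],0],[[-23.4,0,-41.4],[0,0,0],0],[[-23.4,0,-41.4],[0,0,0],0]]}}

```text
t: 16.73
tcp_pos: [0.4329, -0.3599, 0.1648]
tool_rot: [0.707, -0.706, -0.031, 0.031]
wrist_force: [0.4, 0.4, 0.2]
width: 0.0853
```

Run:
```python
from meas import *
p=avg(4)
f=robot.grab_frame("wrist");cv2.imwrite("pics/w5.png",f["color"])
for n,k,x0 in (("buffer_blue","buffer",(.433,-.36)),("beaker","beaker",(.384,-.247)),("rinse_pot","rinse",(.536,-.37))):
  for q in robot.regions_of(f,n)[:1]: print(n,q["score"],fit(f,q["pixels"],SH[k],x0))
print(delta((.4328,-.360,.046),p))
```

```text
tcp [ 0.4338 -0.3581  0.165 ] sd [0.0003 0.0004 0.0001] F [ 0.23  0.17 -0.07] t 16.9333
buffer_blue 0.73 (array([ 0.43083622, -0.35887853]), np.float64(0.043943383805134954))
beaker 0.63 (array([ 0.38340282, -0.24561927]), np.float64(0.038378658292128824))
rinse_pot 0.59 (array([ 0.53549906, -0.36907208]), np.float64(0.13354803343839936))
[-0.12 11.9  -0.18]
```

View pics/w5.png

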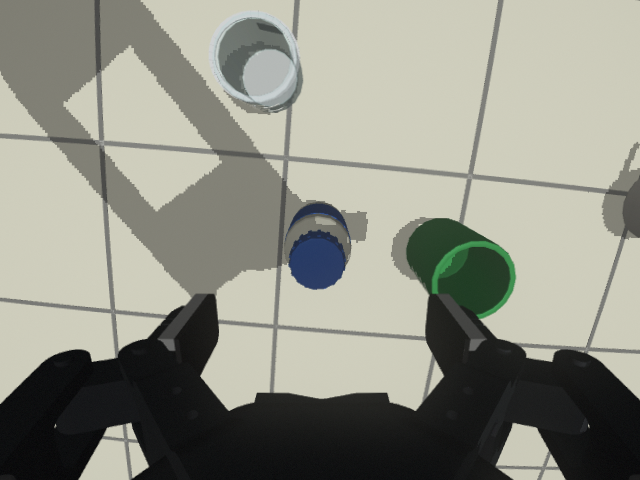

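Blue is centred at (318,245), and the green pot lies just outside the right finger at (460,265). I'll go down partly closed to keep clear of the pot.

Request:
{"api": "carry_out", "payload": {"deltas": [[[-0.15,0,-0.15],[0,0,0],0.2],[[-0.15,1,-0.15],[0,0,0],0.2],[[-0.15,2,-0.15],[0,0,0],0.2],[[-0.15,5,-0.15],[0,0,0],0.2],[[-0.15,8.5,-0.15],[0,0,0],0.2],[[-0.15,11,-0.15],[0,0,0],0.2],[[-0.15,11.8,-0.15],[0,0,0],0.2],[[-0.15,11.9,-0.15],[0,0,0],0.2],[[-0.15,11.9,-0.15],[0,0,0],0.7],[[-0.15,11.9,-0.15],[0,0,0],0.7],[[-0.15,11.9,-0.15],[0,0,0],0.7],[[-0.15,11.9,-0.15],[0,0,0],0.7],[[-0.15,11.9,-0.15],[0,0,0],0.7],[[-0.15,11.9,-0.15],[0,0,0],0.7],[[-0.15,11.9,-0.15],[0,0,0],0.7],[[-0.15,11.9,-0.15],[0,0,0],0.7]]}}

```text
t: 18.47
tcp_pos: [0.433, -0.3617, 0.0479]
tool_rot: [-0.705, 0.707, 0.033, -0.031]
wrist_force: [-0.6, 0.2, 7.2]
width: 0.0444
```

Run:
```python
from meas import *
p=avg(4);print(robot.observe()["width"])
print(delta((.6450,-.0962,p[2]+.13),p))
```

```text
tcp [ 0.433  -0.3617  0.0479] sd [0. 0. 0.] F [-0.45  0.44  6.34] t 18.6667
0.04481838482751869
[ 23.53 -13.02  24.5 ]
```

Request:
{"api": "carry_out", "payload": {"deltas": [[[0,-1,0],[0,0,0],0.7],[[0,-3,0],[0,0,0],0.7],[[0,-6,0],[0,0,0],0.7],[[0,-9,0],[0,0,0],0.7],[[1.5,-12,1.6],[0,0,0],0.7],[[3.8,-13,3.9],[0,0,0],0.7],[[6.3,-13,6.5],[0,0,0],0.7],[[8.8,-13,9.1],[0,0,0],0.7],[[11.3,-13,11.7],[0,0,0],0.7],[[13.8,-13,14.3],[0,0,0],0.7],[[16.3,-13,16.9],[0,0,0],0.7],[[18.8,-13,19.5],[0,0,0],0.7],[[21.2,-13,22],[0,0,0],0.7],[[22.8,-13,23.7],[0,0,0],0.7],[[23.5,-13,24.4],[0,0,0],0.7],[[23.5,-13,24.4],[0,0,0],0.7],[[23.5,-12,24.4],[0,0,0],0.7],[[23.5,-9.5,24.4],[0,0,0],0.7],[[23.5,-6.5,24.4],[0,0,0],0.7],[[23.5,-5,24.4],[0,0,0],0.7]]}}

```text
t: 20.33
tcp_pos: [0.6412, -0.098, 0.0927]
tool_rot: [0.707, -0.706, -0.029, 0.033]
wrist_force: [-0.8, -0.6, -0.8]
width: 0.0444
```

Run:
```python
from meas import *
p=avg(8);print(robot.observe()["width"])
print(delta((.6450,-.0962,.047),p))
f=robot.grab_frame("wrist");cv2.imwrite("pics/w6.png",f["color"])
```

```text
tcp [ 0.6432 -0.0978  0.0956] sd [0.0021 0.0002 0.0029] F [-0.29 -0.08 -1.06] t 20.7333
0.04444050589668777
[0.18 4.86 0.15]
```

View pics/w6.png

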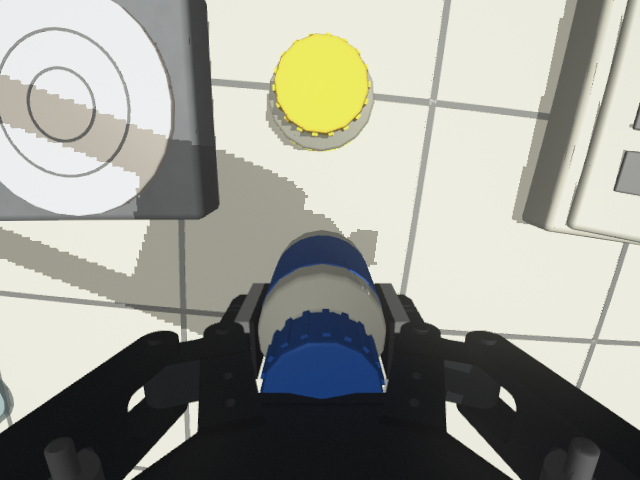

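Request:
{"api": "carry_out", "payload": {"deltas": [[[0,1,0.1],[0,0,0],0.7],[[0,3,0.1],[0,0,0],0.7],[[0,4,0.1],[0,0,0],0.7],[[0,4.5,0.1],[0,0,0],0.7],[[0,4.7,0.1],[0,0,0],0.7],[[0,4.7,0.1],[0,0,0],0.7]]}}

```text
t: 21.28
tcp_pos: [0.6439, -0.0954, 0.0489]
tool_rot: [0.707, -0.706, -0.032, 0.032]
wrist_force: [0.4, 0.0, -0.8]
width: 0.0441
```

Run:
```python
from meas import *
p=avg(4);print(delta((.6450,-.0962,.047),p))
```

```text
tcp [ 0.6448 -0.0958  0.0499] sd [0.0002 0.0001 0.0002] F [-0.13  0.16 -1.07] t 21.4833
[ 0.02  0.29 -0.05]
```

Request:
{"api": "carry_out", "payload": {"deltas": [[[0,0.1,0],[0,0,0],0.7],[[0,0.2,0],[0,0,0],0.7],[[0,0.3,0],[0,0,0],0.7],[[0,0.3,0],[0,0,0],0.7]]}}

```text
t: 21.82
tcp_pos: [0.6446, -0.0957, 0.0479]
tool_rot: [-0.706, 0.707, 0.032, -0.031]
wrist_force: [-3.0, 0.0, 7.6]
width: 0.0444
```

Request:
{"api": "carry_out", "payload": {"deltas": [[[0,0,0],[0,0,0],0.35],[[0,0,0],[0,0,0],0.25],[[0,0,0],[0,0,0],0.22],[[0,0,0],[0,0,0],0.22],[[0,0,0],[0,0,0],0.22],[[0,0,0],[0,0,0],0.22],[[0,-1,0],[0,0,0],0.22],[[0,-3,0],[0,0,0],0.22],[[0,-6,0],[0,0,0],0.22],[[0,-9,0],[0,0,0],0.22],[[0,-12,0],[0,0,0],0.22],[[0,-12,0],[0,0,0],0.22],[[0,-12,0],[0,0,0],0.22]]}}

```text
t: 22.9
tcp_pos: [0.6457, -0.096, 0.1698]
tool_rot: [-0.706, 0.707, 0.034, -0.03]
wrist_force: [-0.4, 0.1, 0.1]
width: 0.0668
```

Run:
```python
from meas import *
p=avg(4)
f=robot.grab_frame("wrist")
g=robot.grab_frame("scene");cv2.imwrite("pics/s7.png",g["color"])
for h in (f,g):
 for n,x0 in (("blue",(.645,-.096)),("yellow",(.637,-.011)),("red",(.63,.075))):
  for q in robot.regions_of(h,"buffer_"+n)[:1]: print(n,q["score"],fit(h,q["pixels"],SH["buffer"],x0))
print(delta((.3838,-.2465,.165),p))
```

```text
tcp [ 0.6438 -0.0954  0.166 ] sd [0.0005 0.0001 0.001 ] F [-0.42  0.23 -0.55] t 23.1
blue 0.76 (array([ 0.64353745, -0.09278913]), np.float64(0.06111613194758247))
yellow 0.64 (array([ 0.63713422, -0.01181529]), np.float64(0.059805423190378945))
red 0.65 (array([0.62860525, 0.07710033]), np.float64(0.02510006671114076))
blue 0.58 (array([ 0.64347942, -0.09299755]), np.float64(0.07249476256983241))
yellow 0.6 (array([ 0.63691285, -0.00971618]), np.float64(0.06228927848954821))
red 0.87 (array([0.62769728, 0.0780126 ]), np.float64(0.0765803631472764))
[-27.25   0.12 -12.71]
```

View pics/s7.png

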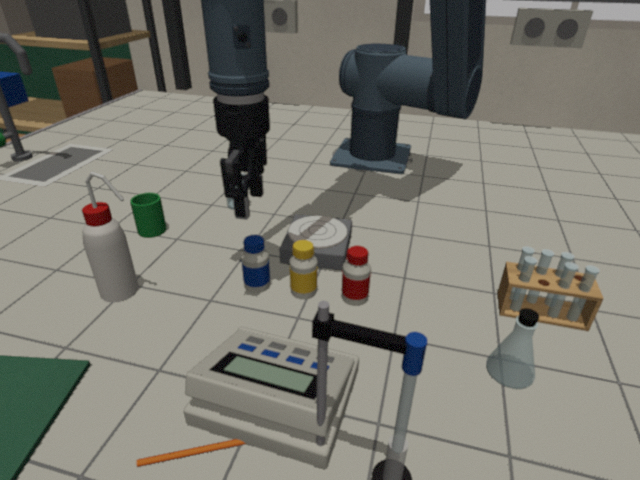

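Three bottles now stand in a row behind the stirrer: blue (256,262), yellow (304,269), red (356,275). The glass beaker is next.

Request:
{"api": "carry_out", "payload": {"deltas": [[[-2,0,-1],[0,0,0],0],[[-4.8,0,-2.2],[0,0,0],0],[[-8,0,-3.7],[0,0,0],0],[[-11.2,0,-5.2],[0,0,0],0],[[-14.4,0,-6.7],[0,0,0],0],[[-17.6,0,-8.2],[0,0,0],0],[[-20.8,0,-9.7],[0,0,0],0],[[-24,0,-11.2],[0,0,0],0],[[-26.2,0,-12.3],[0,0,0],0],[[-27.2,0,-12.7],[0,0,0],0],[[-27.2,0,-12.7],[0,0,0],0],[[-27.2,0,-12.7],[0,0,0],0]]}}

```text
t: 24.5
tcp_pos: [0.385, -0.2468, 0.1666]
tool_rot: [-0.706, 0.707, 0.032, -0.031]
wrist_force: [-0.3, -0.0, -0.2]
width: 0.0851
```

Run:
```python
from meas import *
p=avg(4)
f=robot.grab_frame("wrist");cv2.imwrite("pics/w8.png",f["color"])
for n,k,x0 in (("beaker","beaker",(.384,-.247)),("rinse_pot","rinse",(.536,-.37))):
  for q in robot.regions_of(f,n)[:1]: print(n,q["score"],fit(f,q["pixels"],SH[k],x0))
print(delta((.3838,-.2462,.042),p))
```

```text
tcp [ 0.3857 -0.2462  0.1664] sd [0.0001 0.0002 0.0001] F [ 0.17  0.31 -0.47] t 24.7
beaker 0.76 (array([ 0.38394836, -0.24588638]), np.float64(0.05447978212703102))
rinse_pot 0.69 (array([ 0.6385, -0.55  ]), np.float64(1.0))
[-0.19 12.44  0.02]
```

View pics/w8.png

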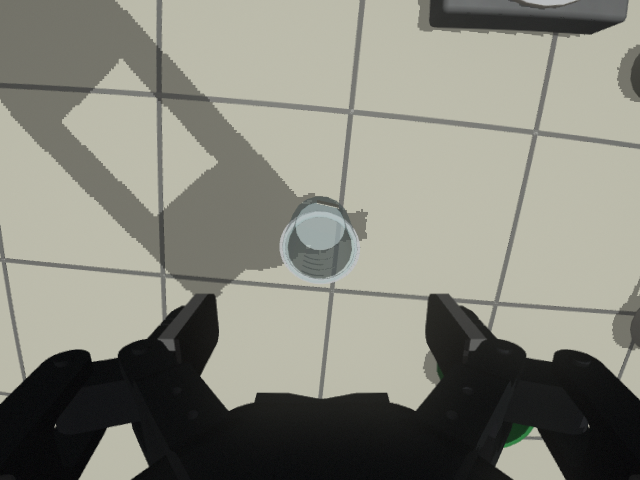

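Request:
{"api": "carry_out", "payload": {"deltas": [[[-0.15,1,0],[0,0,0],0],[[-0.15,4,0],[0,0,0],0],[[-0.15,8,0],[0,0,0],0],[[-0.15,11,0],[0,0,0],0],[[-0.15,12.2,0],[0,0,0],0],[[-0.15,12.4,0],[0,0,0],0],[[-0.15,12.4,0],[0,0,0],0.7],[[-0.15,12.4,0],[0,0,0],0.7],[[-0.15,12.4,0],[0,0,0],0.7],[[-0.15,12.4,0],[0,0,0],0.7],[[-0.15,12.4,0],[0,0,0],0.7],[[-0.15,12.4,0],[0,0,0],0.7],[[-0.15,12.4,0],[0,0,0],0.7],[[-0.15,12.4,0],[0,0,0],0.7],[[-0.15,12.4,0],[0,0,0],0.7]]}}

```text
t: 26.1
tcp_pos: [0.3843, -0.2476, 0.0439]
tool_rot: [-0.705, 0.707, 0.033, -0.031]
wrist_force: [0.3, 1.3, 7.0]
width: 0.0485
```

Run:
```python
from meas import *
p=avg(4);print(robot.observe()["width"])
print(delta((.5100,-.0220,p[2]+.10),p))
```

```text
tcp [ 0.3843 -0.2476  0.0439] sd [0. 0. 0.] F [0.34 0.76 6.57] t 26.3
0.04840098620042746
[ 14.58 -10.03  21.31]
```

Request:
{"api": "carry_out", "payload": {"deltas": [[[0,-1,0],[0,0,0],0.7],[[0,-3,0],[0,0,0],0.7],[[0,-6,0],[0,0,0],0.7],[[0.5,-9,0.8],[0,0,0],0.7],[[1.5,-11.5,2.2],[0,0,0],0.7],[[3,-12,4.4],[0,0,0],0.7],[[4.8,-12,7],[0,0,0],0.7],[[6.6,-12,9.6],[0,0,0],0.7],[[8.4,-12,12.3],[0,0,0],0.7],[[10.2,-12,14.9],[0,0,0],0.7],[[12,-12,17.5],[0,0,0],0.7],[[13.4,-12,19.6],[0,0,0],0.7],[[14.2,-12,20.8],[0,0,0],0.7],[[14.5,-12,21.2],[0,0,0],0.7],[[14.5,-12,21.2],[0,0,0],0.7],[[14.5,-10,21.2],[0,0,0],0.7],[[14.5,-7.5,21.2],[0,0,0],0.7],[[14.5,-6,21.2],[0,0,0],0.7],[[14.5,-6,21.2],[0,0,0],0.7]]}}

```text
t: 27.88
tcp_pos: [0.5058, -0.0231, 0.0996]
tool_rot: [0.707, -0.706, -0.029, 0.033]
wrist_force: [-0.2, 1.0, -0.7]
width: 0.0484
```

Run:
```python
from meas import *
p=avg(6);print(robot.observe()["width"])
print(delta((.5100,-.0220,.090),p))
f=robot.grab_frame("wrist");cv2.imwrite("pics/w9.png",f["color"])
f=robot.grab_frame("scene");cv2.imwrite("pics/s9.png",cv2.resize(f["color"][90:300,180:400],None,fx=2.8,fy=2.8))
```

```text
tcp [ 0.5087 -0.0234  0.103 ] sd [0.0009 0.0001 0.0009] F [ 0.03  0.06 -0.55] t 28.1833
0.04852245652232891
[0.14 1.3  0.12]
```

View pics/w9.png

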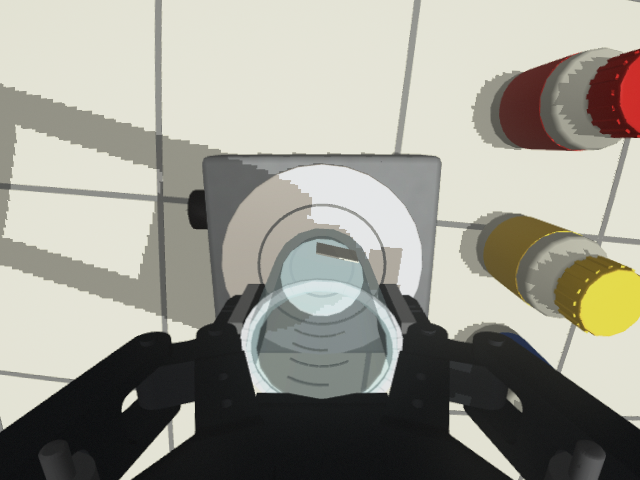

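View pics/s9.png

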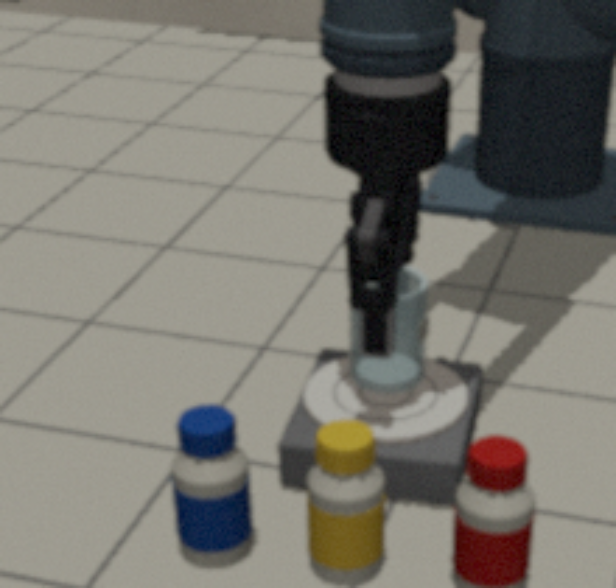

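Request:
{"api": "carry_out", "payload": {"deltas": [[[0.05,0.5,0.1],[0,0,0],0.7],[[0.05,0.9,0.1],[0,0,0],0.7],[[0.05,1.1,0.1],[0,0,0],0.7],[[0.05,1.1,0.1],[0,0,0],0.7]]}}

```text
t: 28.62
tcp_pos: [0.5084, -0.0212, 0.0905]
tool_rot: [0.707, -0.706, -0.031, 0.032]
wrist_force: [-0.2, 0.4, -0.6]
width: 0.0486
```

Run:
```python
from meas import *
p=avg(4)
print(delta((.5100,-.0220,.089),p))
```

```text
tcp [ 0.5089 -0.0214  0.0911] sd [0.0002 0.0001 0.0002] F [-0.1  -0.43 -0.21] t 28.8167
[ 0.11  0.21 -0.07]
```

Request:
{"api": "carry_out", "payload": {"deltas": [[[0.1,0.1,0],[0,0,0],0.7],[[0.1,0.2,0],[0,0,0],0.7],[[0.1,0.2,0],[0,0,0],0.7]]}}

```text
t: 29.07
tcp_pos: [0.5104, -0.0214, 0.0899]
tool_rot: [-0.706, 0.706, 0.032, -0.032]
wrist_force: [-1.3, 0.2, 3.7]
width: 0.0485
```

Request:
{"api": "carry_out", "payload": {"deltas": [[[0,0,0],[0,0,0],0.35],[[0,0,0],[0,0,0],0.25],[[0,0,0],[0,0,0],0.2],[[0,0,0],[0,0,0],0.15],[[0,0,0],[0,0,0],0.15],[[0,0,0],[0,0,0],0.15],[[0,0,0],[0,0,0],0.15],[[0,-1,0],[0,0,0],0.15],[[0,-3,0],[0,0,0],0.15],[[0,-6,0],[0,0,0],0.15],[[0,-8,0],[0,0,0],0.15],[[0,-8,0],[0,0,0],0.15],[[0,-8,0],[0,0,0],0.15]]}}

```text
t: 30.15
tcp_pos: [0.5109, -0.0216, 0.1712]
tool_rot: [-0.706, 0.707, 0.033, -0.031]
wrist_force: [0.3, 0.5, -0.0]
width: 0.0726
```

Run:
```python
from meas import *
p=avg(4)
f=robot.grab_frame("wrist");cv2.imwrite("pics/w10.png",f["color"])
g=robot.grab_frame("scene")
for h in (f,g):
  for q in robot.regions_of(h,"beaker")[:1]: print(q["score"],fit(h,q["pixels"],SH["beaker"],(.51,-.022),.046))
print(delta((.5364,-.3700,.168),p))
```

```text
tcp [ 0.5094 -0.0212  0.1689] sd [0.0003 0.0001 0.0006] F [-0.15  0.1  -0.1 ] t 30.35
0.83 (array([ 0.51008207, -0.01974903]), np.float64(0.04331660014966326))
0.79 (array([ 0.50946703, -0.01789136]), np.float64(0.03373099662162162))
[ -0.45   0.07 -34.98]
```

View pics/w10.png

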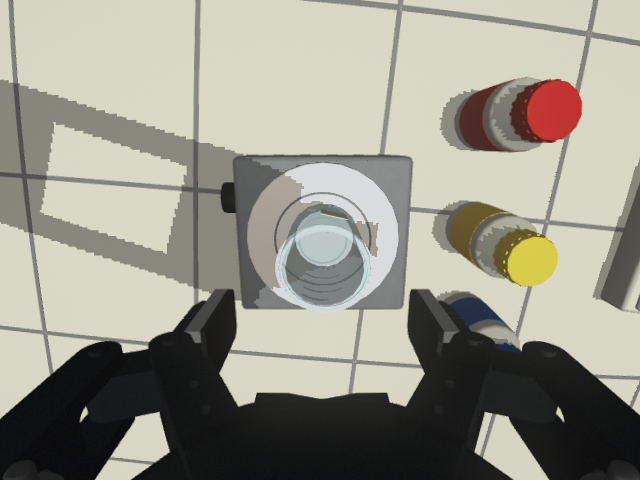

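The beaker stands on the plate, centred at column 323 (plate 248–399). Before going for the pot, I'll check that the wash bottle's spout is clear.

Run:
```python
from meas import *
S=robot.grab_frame("scene");T=robot.grab_frame("top")
for z in (.16,.18,.2): print(at(S,122,200,z),at(S,90,178,z+.02))
i=T["color"];cv2.imwrite("pics/t11.png",cv2.resize(i[150:310,400:560],None,fx=3.7,fy=3.7,interpolation=cv2.INTER_CUBIC))
```

```text
[ 0.69079778 -0.2869775   0.16      ] [ 0.67182637 -0.35401108  0.18      ]
[ 0.72238076 -0.25898933  0.18      ] [ 0.70673891 -0.31976467  0.2       ]
[ 0.75396373 -0.23100115  0.2       ] [ 0.74165145 -0.28551827  0.22      ]
```

View pics/t11.png

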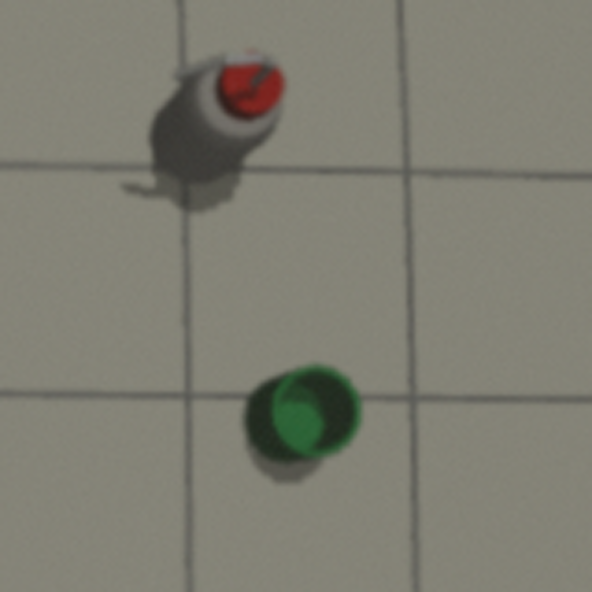

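Request:
{"api": "carry_out", "payload": {"deltas": [[[0,0,-2],[0,0,0],0],[[0,0,-5],[0,0,0],0],[[0,0,-8.5],[0,0,0],0],[[0,0,-12],[0,0,0],0],[[-0.1,0,-15.5],[0,0,0],0],[[-0.2,0,-19],[0,0,0],0],[[-0.3,0,-22.5],[0,0,0],0],[[-0.4,0,-26],[0,0,0],0],[[-0.4,0,-29.5],[0,0,0],0],[[-0.4,0,-32.5],[0,0,0],0],[[-0.4,0,-34.5],[0,0,0],0],[[-0.4,0,-35],[0,0,0],0],[[-0.4,0,-35],[0,0,0],0],[[-0.4,0,-35],[0,0,0],0]]}}

```text
t: 31.82
tcp_pos: [0.5372, -0.3694, 0.1687]
tool_rot: [0.707, -0.706, -0.031, 0.032]
wrist_force: [-0.2, 0.0, -0.0]
width: 0.0852
```

Run:
```python
from meas import *
p=avg(4)
f=robot.grab_frame("wrist");cv2.imwrite("pics/w12.png",f["color"])
for q in robot.regions_of(f,"rinse_pot")[:1]: print(q["score"],fit(f,q["pixels"],SH["rinse"],(.536,-.37)))
print(delta((.5364,-.370,.045),p))
```

```text
tcp [ 0.5375 -0.3687  0.1693] sd [0.0001 0.0001 0.0002] F [ 0.22  0.19 -0.01] t 32.0167
0.59 (array([ 0.53639167, -0.3686497 ]), np.float64(0.02285952557449963))
[-0.13 12.43 -0.12]
```

View pics/w12.png

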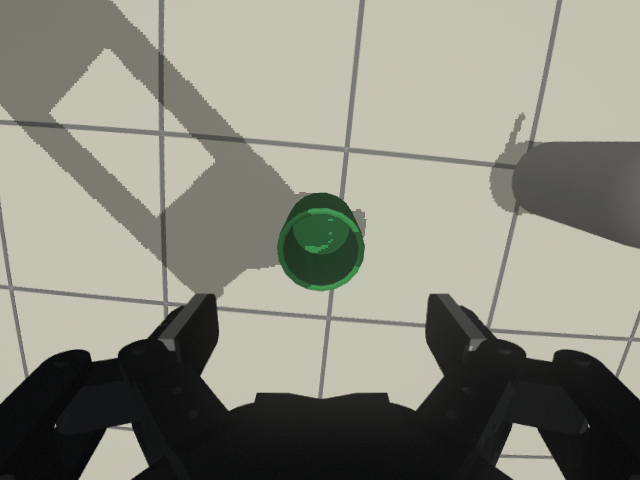

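Request:
{"api": "carry_out", "payload": {"deltas": [[[-0.1,1,0],[0,0,0],0],[[-0.1,4,0],[0,0,0],0],[[-0.1,8,0],[0,0,0],0],[[-0.1,11,0],[0,0,0],0],[[-0.1,12.2,0],[0,0,0],0],[[-0.1,12.4,0],[0,0,0],0],[[-0.1,12.4,0],[0,0,0],0.6],[[-0.1,12.4,0],[0,0,0],0.6],[[-0.1,12.4,0],[0,0,0],0.6],[[-0.1,12.4,0],[0,0,0],0.6],[[-0.1,12.4,0],[0,0,0],0.6],[[-0.1,12.4,0],[0,0,0],0.6],[[-0.1,12.4,0],[0,0,0],0.6],[[-0.1,12.4,0],[0,0,0],0.6],[[-0.1,12.4,0],[0,0,0],0.6]]}}

```text
t: 33.37
tcp_pos: [0.5378, -0.3717, 0.0479]
tool_rot: [-0.705, 0.708, 0.033, -0.031]
wrist_force: [1.0, -0.7, 6.8]
width: 0.0559
```

Run:
```python
from meas import *
p=avg(4);print(robot.observe()["width"])
print(delta((.5217,-.1510,p[2]+.10),p))
```

```text
tcp [ 0.5379 -0.3717  0.048 ] sd [0. 0. 0.] F [ 0.5  -0.08  6.36] t 33.5667
0.055756591126596665
[  0.41 -10.08  22.09]
```

Request:
{"api": "carry_out", "payload": {"deltas": [[[0,-1,0],[0,0,0],0.6],[[0,-3,0],[0,0,0],0.6],[[0,-6,0],[0,0,0],0.6],[[0,-8,1],[0,0,0],0.6],[[0,-9,3],[0,0,0],0.6],[[0.1,-9,6],[0,0,0],0.6],[[0.2,-9,9.2],[0,0,0],0.6],[[0.3,-9,12.4],[0,0,0],0.6],[[0.4,-9,15.6],[0,0,0],0.6],[[0.4,-9,18.6],[0,0,0],0.6],[[0.4,-9,20.8],[0,0,0],0.6],[[0.4,-9,21.8],[0,0,0],0.6],[[0.4,-9,22],[0,0,0],0.6],[[0.4,-8,22],[0,0,0],0.6],[[0.4,-5.5,22],[0,0,0],0.6],[[0.4,-3,22],[0,0,0],0.6],[[0.4,-2,22],[0,0,0],0.6],[[0.4,-2,22],[0,0,0],0.6],[[0.4,-2,22],[0,0,0],0.6]]}}

```text
t: 35.15
tcp_pos: [0.5205, -0.1519, 0.0648]
tool_rot: [0.707, -0.706, -0.031, 0.032]
wrist_force: [0.3, 0.4, -0.1]
width: 0.056
```

Run:
```python
from meas import *
p=avg(5);print(robot.observe()["width"])
print(delta((.5217,-.1510,.048),p))
f=robot.grab_frame("wrist");cv2.imwrite("pics/w13.png",f["color"])
```

```text
tcp [ 0.5215 -0.1518  0.0663] sd [0.0002 0.0002 0.0003] F [ 0.22  0.06 -0.68] t 35.4
0.055869840868882165
[0.02 1.83 0.09]
```

View pics/w13.png

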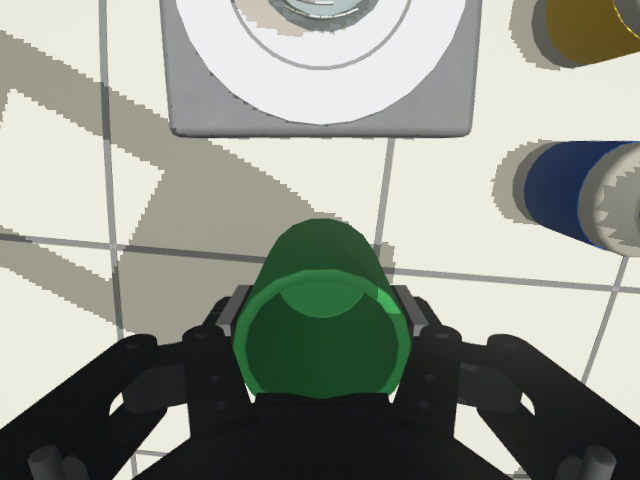

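Held upright, square to the side of the stirrer and level with its middle (column 322). Lowering.

Request:
{"api": "carry_out", "payload": {"deltas": [[[0,0.8,0.05],[0,0,0],0.6],[[0,1.3,0.05],[0,0,0],0.6],[[0,1.6,0.05],[0,0,0],0.6],[[0,1.7,0.05],[0,0,0],0.6],[[0,1.8,0.05],[0,0,0],0.6],[[0,1.8,0.05],[0,0,0],0.6]]}}

```text
t: 35.95
tcp_pos: [0.5201, -0.15, 0.048]
tool_rot: [0.707, -0.706, -0.032, 0.032]
wrist_force: [-4.3, 2.9, 9.4]
width: 0.0562
```

Request:
{"api": "carry_out", "payload": {"deltas": [[[0,0,0],[0,0,0],0.3],[[0,0,0],[0,0,0],0.2],[[0,0,0],[0,0,0],0.1],[[0,0,0],[0,0,0],0.1],[[0,0,0],[0,0,0],0.1],[[0,0,0],[0,0,0],0.1],[[0,0,0],[0,0,0],0.1],[[0,-1,0],[0,0,0],0.1],[[0,-3,0],[0,0,0],0.1],[[0,-6,0],[0,0,0],0.1],[[0,-9,0],[0,0,0],0.1],[[0,-12,0],[0,0,0],0.1],[[0,-14,0],[0,0,0],0.1],[[-3,-15,-1],[0,0,0],0.1],[[-6,-15,-2],[0,0,0],0.1],[[-9,-15,-4],[0,0,0],0.1],[[-11,-15,-6],[0,0,0],0.1],[[-12,-15,-7],[0,0,0],0.1],[[-12,-15,-7],[0,0,0],0.1]]}}

```text
t: 37.53
tcp_pos: [0.4059, -0.2329, 0.1983]
tool_rot: [-0.706, 0.707, 0.031, -0.031]
wrist_force: [-0.1, -0.3, -0.4]
width: 0.077
```

Run:
```python
from meas import *
g=robot.grab_frame("scene");T=robot.grab_frame("top");W=robot.grab_frame("wrist")
cv2.imwrite("pics/s14.png",g["color"]);cv2.imwrite("pics/t14.png",cv2.resize(T["color"][150:350,120:520],None,fx=2,fy=2,interpolation=cv2.INTER_CUBIC))
O=np.array([.510,-.022]);a=np.radians(5.2);B=np.array([[np.cos(a),-np.sin(a)],[np.sin(a),np.cos(a)]])
for nm,h in (("scene",g),("top",T),("wrist",W)):
 for n,k,x0,z0 in (("buffer_red","buffer",(.629,.075),0),("buffer_yellow","buffer",(.637,-.01),0),("buffer_blue","buffer",(.645,-.095),0),("beaker","beaker",(.51,-.022),.046),("rinse_pot","rinse",(.522,-.151),0),("wash_bottle","wash",(.723,-.312),0),("flask","flask",(.724,.314),0)):
  for q in robot.regions_of(h,n)[:1]:
   x,e=fit(h,q["pixels"],SH[k],x0,z0);print(nm,n,x.round(4),"rel",((x-O)@B).round(4),round(float(e),2))
print(robot.observe()["tcp_pos"],robot.observe()["t"])
```

```text
scene buffer_red [0.6307 0.0777] rel [0.1293 0.0883] 0.06
scene buffer_yellow [ 0.6375 -0.0096] rel [0.1281 0.0008] 0.06
scene buffer_blue [ 0.6437 -0.093 ] rel [ 0.1267 -0.0829] 0.07
scene beaker [-6.1158  1.0036] rel [-6.5056  1.6219] 1.0
scene rinse_pot [ 0.5169 -0.1479] rel [-0.0045 -0.126 ] 0.36
scene wash_bottle [ 0.7213 -0.3121] rel [ 0.1842 -0.308 ] 0.12
scene flask [0.7243 0.3153] rel [0.244  0.3165] 0.14
top buffer_yellow [ 0.6385 -0.0124] rel [ 0.1288 -0.0021] 0.1
top buffer_blue [ 0.646  -0.0937] rel [ 0.129  -0.0838] 0.07
top beaker [ 0.5123 -0.0204] rel [0.0024 0.0013] 0.05
top rinse_pot [ 0.5211 -0.1491] rel [-0.0005 -0.1275] 0.04
top wash_bottle [ 0.7247 -0.3118] rel [ 0.1875 -0.3081] 0.08
top flask [0.7233 0.3135] rel [0.2428 0.3148] 0.15
wrist buffer_yellow [ 0.6379 -0.0113] rel [ 0.1284 -0.0009] 0.02
wrist buffer_blue [ 0.6445 -0.0938] rel [ 0.1274 -0.0837] 0.02
wrist rinse_pot [ 0.5185 -0.1482] rel [-0.003  -0.1265] 0.04
wrist wash_bottle [ 0.724  -0.3115] rel [ 0.1869 -0.3077] 0.02
[ 0.40739125 -0.23099524  0.19729844] 38.7333
```

View pics/t14.png

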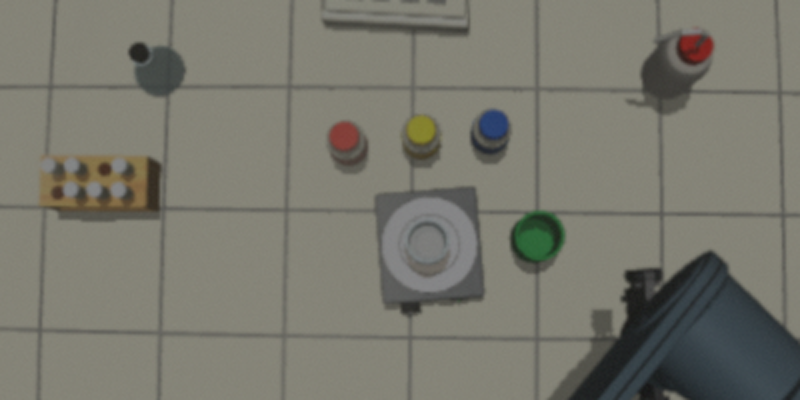

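View pics/s14.png

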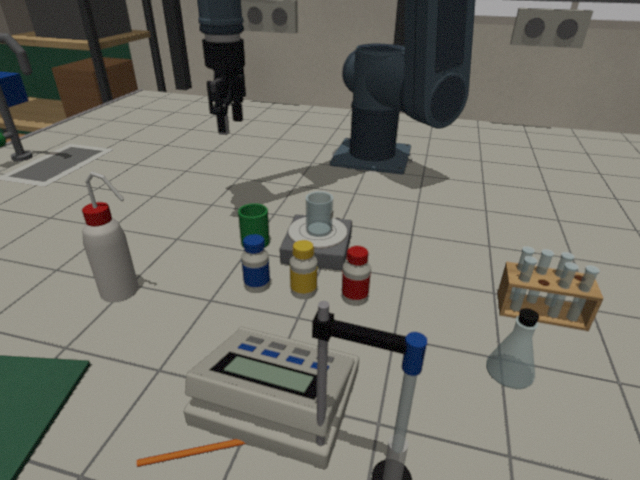

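Everything is within a few millimetres of the plan, the gripper is clear and the bystanders haven't moved, so I'm handing in.

```bash
python3 -c "
from rig import robot
print(robot.hand_in())"
```

```text
the job is handed in; nothing more can be done
None
```

I set out the bench in the order asked and handed the job in at about 39 s of the 115 s allowed. I placed yellow, red and blue behind the stirrer, then the glass beaker on its plate. The green rinse beaker went to the right of the stirrer, the side where the wash bottle stands.

**Upright and clear:** in the last top and scene pictures everything stands upright. The gripper was lifted away, with no force on it beyond sensor noise.

**Distances:** these are rough, because the camera estimates differ from each other by 2–4 mm.

| Distance | Measured | Asked |
|---|---|---|
| Stirrer to row | about 40–41 mm | about 40 mm |
| Yellow from the stirrer's middle line | within about 2 mm | 0 |
| Red to yellow gap | about 42 mm | 40 mm |
| Yellow to blue gap | about 35–38 mm | 40 mm |
| Beaker from the plate's centre | about 2–3 mm off | 0 |
| Rinse beaker to stirrer side | about 37–39 mm | about 40 mm |
| Rinse beaker level with the stirrer's middle | within about 3 mm in the top and wrist views | level |

**Left alone:** the wash bottle and flask measured the same as at the start, to within the camera error. For the tube rack I only compared pictures, and it had not visibly moved.

**Checks that failed:** in the last round the scene-view fit of the glass beaker failed and that of the rinse beaker was poor, so I relied on the other views. The detector also missed red in the last top picture, though red is plainly visible there.

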